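# Put the flanged relay tube away in its case

### The arm

A 7-joint arm with a two-finger parallel gripper is mounted at the origin on the work surface. World frame = base frame: x ahead of the robot, y to its left, z up, the work surface at z = 0. Lengths are in mm, angles in degrees, forces in N, time in s.
With the tool pointing down it reaches from about 425 to 875 mm from the base axis. Payload 4.7 kg.
Tool frame: the origin (TCP) lies midway between the tips of the shut fingers; the grasp point (between the pads) lies 19 mm behind it; z points along the fingers, y is the direction in which the jaws open and shut (so a half turn about z gives the same grasp; the last joint's range is limited). The gripper opens to 87 mm and grips with 3 to 60 N. Pads are 19 mm wide; open, the fingers measure 117 mm over their backs; the gripper's body (75 mm by 190 mm) begins 51 mm behind the grasp point.
Start: joints at [70.938, 18.392, -4.016, 83.108, 1.295, 78.541, -3.26], TCP at [220.909, -611.33, 222.587] pointing down, gripper open.
Joint ranges: [-163.93, 163.93], [-17.29, 119.83], [-79.2, 71.16], [3.27, 140.29], [-89.18, 269.18], [5.43, 117.66], [-154.24, 154.24]. Speed limits (degrees/s): [147.25, 147.25, 180, 180, 180, 180, 180].

### API

Orientations are given as a 3x3 rotation matrix whose columns are the frame's x, y, z axes.
In Python, from cell import env, viewer gives the robot as it stands.
- The arm moves only by the shell command python3 -m creep 'ROWS' [FORCE]. ROWS is JSON, a list of rows, each a list of 7 numbers: the shift along the tool's x, y, z in cm, then the turn, a rotation vector about the tool's x, y, z in rad, then the opening, from 0 (shut) to 1 (fully open). In form: [[dx, dy, dz, ax, ay, az, claw], ...]. A call has 1 to 5 rows; each row is the pose to reach, as a shift and turn from the pose commanded when the call began, along the tool's axes at that moment; what a row does not reach only later rows make up. A row lasts 1/12 s, in which the tool goes at most 41.7 mm and 7.16 degrees, less where a joint would pass 70% of its speed; a pose out of reach is approached as far as the arm can. A call with a gripper value outside its range is refused whole. The fingers move at their own pace and stop on an object; FORCE is the grip in N (left out, the last holds). Time passes only in rows, so rows that repeat a pose let the fingers close. It gives the time, the measured TCP pose, the force and the opening at its end, in the units of the state.
- env.observe(): the state, without advancing time (a new reading comes with each control period).
- viewer.read_camera(name): name is "scene" or "top"; returns a dict with "image" (480x640x3 uint8, red, green, blue), "z_map" (480x640 float32, mm along the optical axis (not along the pixel's ray), 0 where there is no reading), "intrinsics" (3x3 intrinsics, pixels), "rvec" (rotation vector, rad) and "tvec" (3), from world to camera coordinates, as OpenCV has them. Camera axes: x right, y down, z forward; pixel columns grow to the right and rows downward; lengths in mm; the calibration is good to about 2 mm. A picture is of the moment at which its call begins.
- env.finish_job(): hands the job in, once; it reports no verdict.
The state is a dict: "t": time; "joint_positions": joint angles; "dq": joint speeds; "joint_torque": joint torques, N m; "ee_pos": TCP position; "ee_rot": TCP orientation; "ft_force": force on the tool from outside, world axes, zero at the start; "moment": the same for the moment, N m; "opening": opening from 0.0 (shut) to 1.0 (fully open).
Only numpy, scipy, OpenCV 4.12 (cv2) and the standard library are available. Lean on these libraries where they do the work, as an engineer would, in place of code of your own. Each camera call takes 0.05 s, during which the arm holds its last target. There are 200 camera calls.

### The job

One long tube with a flange at each end lies tight against a long wall of the dark grey accessory bin; work it away from the wall, pick it out, and lay it centred and level in the foam cradle of the white case, its length along the case, without dropping it. Then shut the case lid fully. Leave every other part in the bin, and do not disturb the things standing on the bench.

Things in the scene. Friction and masses are not known exactly. Their poses are not given: they have to be found in the camera images.
- flanged_tube: bare aluminium tube, 120 mm long: waist 26 mm in diameter (92 mm long) between round end flanges 34 mm in diameter, 14 mm long; about 0.2 kg; lies on its side and can roll. Origin at its centre on the axis, x along it. It starts along the near or the far long wall of the bin, flanges touching the wall, so a finger (about 15 mm thick) does not fit between waist and wall
- plain_tube: not wanted: aluminium tube 120 mm long, 34 mm in diameter all along, no flanges; origin at its centre, x along it; lies along the bin's other long wall
- short_tube: not wanted: like the wanted tube, same diameters, but only 80 mm long; origin at its centre, x along it; lies crosswise near one end of the bin
- eyepiece: not wanted: black and steel eyepiece 80 mm long, 34 mm largest diameter, lying crosswise near the other end of the bin; origin on its axis at mid-length, x along it
- objective: not wanted: steel microscope objective standing near the bin's middle, 30 mm in diameter, 46 mm high; origin at the centre of its underside
- bin: dark grey open plastic bin, fixed to the bench, outside 202 mm (its x) by 302 mm (its y), 55 mm high, walls and floor 6 mm thick; long walls along its y. Origin at the centre of its underside
- case: white case fixed to the bench, outside 170 (x) by 102 (y) by 55 mm high, walls and floor 5 mm, lid hinged on its +x end. Two foam V blocks, 30 mm long, centred at x = +-50 mm, take the flanges, tube axis then about 31 mm above the underside; the middle 70 mm between them are free over the whole inner width (92 mm). Origin: centre of the underside
- lid (a joint): angle of the case lid, rad: 0 shut, about 1.57 upright; a stiff hinge, it stays where it is left. The lid is 7 mm thick and about 170 mm long from hinge to free edge
- lid_handle (a point): grip point of the black knob on the lid's outer face , 140 mm from the hinge axis, about 40 mm above that axis when shut
- lid_hinge (a point): middle of the lid's hinge axis, at the rim of the case's +x end
- dropper_a: upright amber dropper bottle, 34 mm in diameter, 85 mm high, on the bench; origin at the centre of its underside
- dropper_b: another such dropper bottle
- slide_box: cardboard slide box 100 x 70 x 35 mm on the bench; origin at the centre of its underside
- mouse: black computer mouse 100 x 60 x 31 mm on the bench; origin at the centre of its underside
There are look-alikes about, which are no part of the job. There is more than one size of the case; the one meant has the size given above.

How it is judged:
By the outcome, as a careful person would: the job done as asked, in the order asked, and still so for the second after the job is handed in, with the robot touching nothing.
It also fails if it takes over 72 s, if anything falls off the work surface, if the arm or the gripper's body presses on something with over 40 N, if the wrist force passes 120 N, or if a joint passes its speed limit or range.

## Working session

There is one attempt and no reset: what is moved stays moved. The work goes in short steps, Python scripts to look and compute and a shell command to move; the robot and the scene stay as the last step left them, time stands still between calls to the robot, and variables do not carry over. Pictures are saved under pics/ and viewed, about 8 in all and at most 12, crops included, and the job is handed in when it is done.

```bash
ls; mkdir -p pics; cat > h.py <<'E'
import numpy as np, cv2
from cell import env, viewer
def cam(n):
    c=viewer.read_camera(n); R=cv2.Rodrigues(np.array(c["rvec"],float))[0]; t=np.array(c["tvec"],float).ravel()
    return c,np.array(c["intrinsics"],float),R,t
def cloud(c,K,R,t):
    z=c["z_map"].astype(float); v,u=np.mgrid[:480,:640]
    P=np.stack([(u-K[0,2])/K[0,0]*z,(v-K[1,2])/K[1,1]*z,z],-1)
    W=(P-t)@R; W[z==0]=np.nan; return W
def ray(K,R,t,u,v,h):
    d=R.T@np.array([(u-K[0,2])/K[0,0],(v-K[1,2])/K[1,1],1]); o=-R.T@t
    return o+d*(h-o[2])/d[2]
def save(n,im): cv2.imwrite("pics/"+n+".png",cv2.cvtColor(im,cv2.COLOR_RGB2BGR))
E
python3 - <<'E'
from h import *
for n in("scene","top"):
    c,K,R,t=cam(n); save(n+"0",c["image"]); print(n,K.round(1).tolist(),(-R.T@t).round(),R.round(2).tolist()); np.save(n+"0.npy",cloud(c,K,R,t))
s=env.observe(); print(s["ee_pos"],s["ee_rot"],s["opening"],s["ft_force"],s["t"])
E
```

```text
pics
scene [[530.6, 0.0, 317.6], [0.0, 530.6, 252.5], [0.0, 0.0, 1.0]] [1312. -295.  803.] [[0.22, 0.98, 0.01], [0.64, -0.13, -0.76], [-0.74, 0.17, -0.65]]
top [[531.2, 0.0, 313.7], [0.0, 531.2, 244.1], [0.0, 0.0, 1.0]] [ 226.  -80. 1250.] [[-0.12, -0.99, -0.0], [-0.97, 0.12, -0.2], [0.2, -0.02, -0.98]]
[ 220.74315442 -610.87435106  221.58356779] [[ 9.40442858e-01  3.39951181e-01 -6.52228028e-04]
 [ 3.39951791e-01 -9.40441653e-01  1.50914646e-03]
 [-1.00346283e-04 -1.64099210e-03 -9.99998649e-01]] 0.999563591231101 [0.06752379 0.18891143 0.36925391] 0.1
```

View pics/top0.png

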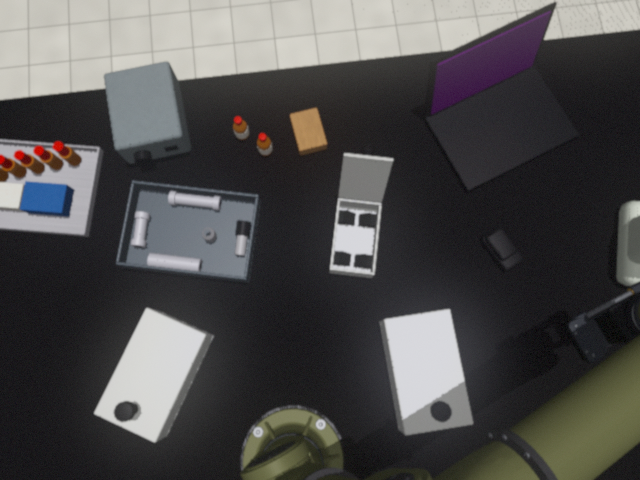

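View pics/scene0.png

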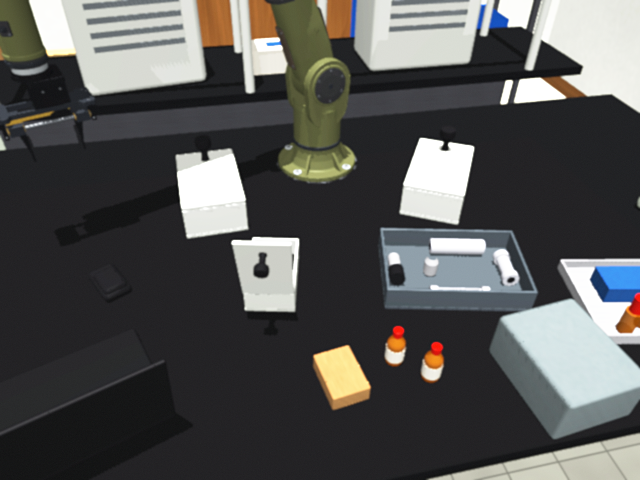

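Top view: the wanted tube is at the far wall at (195,200). The things it could be mistaken for are the plain tube (173,263), short tube (140,229), eyepiece (243,238) and objective (210,235). The target case is open at (356,237), with its lid leaning at (366,178). The big lidded boxes at (155,375) and (425,370) are look-alikes. In the scene view the tube is mostly hidden behind the far wall at (460,289). By the description I choose (195,200): 120 mm long, with flanges.

```bash
python3 - <<'E'
from h import *
im=cv2.cvtColor(cv2.imread("pics/top0.png"),cv2.COLOR_BGR2RGB); W=np.load("top0.npy"); S=np.load("scene0.npy")
save("crop0",cv2.resize(im[140:290,105:405],None,fx=2.66,fy=2.66,interpolation=cv2.INTER_CUBIC))
np.set_printoptions(precision=1,suppress=True)
def rect(m,name):
    p=W[m]; p=p[~np.isnan(p).any(1)]; r=cv2.minAreaRect(p[:,:2].astype(np.float32)); b=cv2.boxPoints(r)
    print(name,len(p),"c",np.array(r[0]),"size",np.array(r[1]),r[2],"zmax/med",np.percentile(p[:,2],[5,50,98]));print(b.tolist())
g=im.astype(int); v,u=np.mgrid[:480,:640]
def roi(a,b,c,d): return (u>=a)&(u<b)&(v>=c)&(v<d)
z=W[...,2]
rect(roi(112,265,176,285)&(z>45)&(z<62),"bin rim")
rect(roi(165,225,186,214)&(z>18)&(z<45)&(g.min(-1)>120),"tube")
rect(roi(140,205,252,275)&(z>18)&(z<45)&(g.min(-1)>120),"plain")
rect(roi(325,385,190,280)&(z>47)&(z<62),"case rim")
rect(roi(325,385,190,280)&(z>20)&(z<62),"case all")
rect(roi(330,400,140,205)&(z>75)&(z<300),"lid top"); 
m=roi(330,400,140,215)&(z>70)&(z<300); p=W[m];p=p[~np.isnan(p).any(1)]; c=p.mean(0); print("lid plane",c,np.linalg.svd(p-c,full_matrices=False)[2][2],p.min(0),p.max(0))
z2=S[...,2]; m=roi(225,305,230,315)&(z2>70)&(z2<300); p=S[m];p=p[~np.isnan(p).any(1)];print("scene lid",p.min(0),p.max(0),np.linalg.svd(p-p.mean(0),full_matrices=False)[2][2])
m=roi(252,272,250,280)&(g[0,0,0]>-1)
i2=cv2.imread("pics/scene0.png").max(-1); m&=(i2<70)&(z2>60); p=S[m];print("knob",np.nanmedian(p,0),m.sum(),np.nanmin(p,0),np.nanmax(p,0))
for n,a in dict(dropA=(230,250,112,140),dropB=(255,273,130,157),box=(288,328,105,155),gbox=(105,190,60,165),laptop=(425,580,0,190)).items():
    p=W[roi(*a)&(z>25)];p=p[~np.isnan(p).any(1)];print(n,p.min(0),p.max(0))
print([W[y,x] for x,y in((210,232),(243,226),(140,229))])
E
```

```text
bin rim 1429 c [539.9 182.7] size [303.2 203.6] 76.44841766357422 zmax/med [46.5 53.7 59.4]
[[405.4068603515625, 59.15008544921875], [603.3623046875, 11.436676025390625], [674.418212890625, 306.2363586425781], [476.4627685546875, 353.94976806640625]]
tube 527 c [616.8 167.2] size [121.3  33.6] 76.21154022216797 zmax/med [28.6 34.9 41.7]
[[585.9769897460938, 112.33501434326172], [618.6423950195312, 104.31859588623047], [647.5509643554688, 222.11566162109375], [614.8855590820312, 230.132080078125]]
plain 658 c [471.  225.3] size [121.4  31.6] 76.3544921875 zmax/med [31.1 37.5 43.2]
[[441.3680419921875, 170.02793884277344], [472.04180908203125, 162.5813751220703], [500.688232421875, 280.58123779296875], [470.01446533203125, 288.02783203125]]
case rim 599 c [ 479.3 -201.6] size [102.3 175.1] 76.42562103271484 zmax/med [49.9 54.9 61.3]
[[382.2054443359375, -230.74563598632812], [552.42333984375, -271.8451232910156], [576.425048828125, -172.439453125], [406.2071533203125, -131.3399658203125]]
case all 1601 c [ 479.3 -201.5] size [102.3 175.1] 76.38434600830078 zmax/med [21.9 33.  59.6]
[[3
[... 293 characters left out ...]
50878906], [629.4639282226562, -291.6671447753906], [655.5358276367188, -192.61328125], [575.9778442382812, -171.6728515625]]
lid plane [ 587.7 -227.5  156.4] [-0.9  0.2  0.3] [ 552.  -280.2   70.1] [ 644.6 -172.5  226. ]
scene lid [ 556.9 -281.5   70.1] [ 645.5 -174.7  221.4] [ 0.9 -0.2 -0.3]
knob [ 638.1 -236.9  190. ] 223 [ 603.1 -251.2  169.3] [ 645.5 -226.8  196.6]
dropA [762.9  23.4  25.2] [793.3  57.3  90.6]
dropB [713.9 -29.3  25.8] [744.8   4.6  90. ]
box [ 706.4 -163.2   25.4] [813.5 -82.7  42.8]
gbox [715.4 170.   25.4] [944.4 343.9 108.3]
laptop [ 636.  -713.5   25. ] [ 921.2 -397.1  208.2]
[array([538.6, 140. ,   5.1]), array([534.9,  55.8,  40.5]), array([558.9, 299.1,  30.9])]
```

View pics/crop0.png

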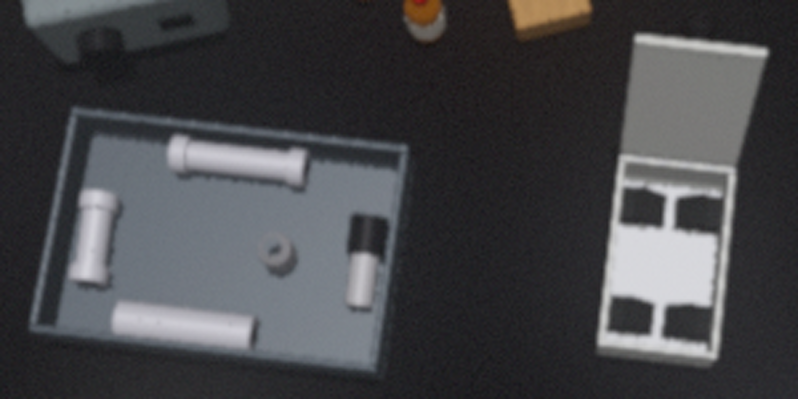

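The crop confirms it: the tube at (238,160) has two flanges and lies against the far wall. The plain tube, short tube and eyepiece differ clearly from it. Plan: roll it off the wall by pressing on the waist with the fingers spread along the tube, then regrasp it.

```bash
cat > to.py <<'E'
import sys; from h import *
# args x y z yaw(world angle of tool y): shift in tool axes, cm, and rotvec
def go(x,y,z,yaw):
    s=env.observe(); R0=np.array(s["ee_rot"]); a=np.radians(yaw); Y=np.array([np.cos(a),np.sin(a),0]); Z=np.array([0,0,-1.]); R1=np.stack([np.cross(Y,Z),Y,Z],1)
    p=np.array(s["ee_pos"]); d=R0.T@(np.array([x,y,z])-p)/10; r=cv2.Rodrigues(R0.T@R1)[0].ravel()
    print("p",p.round(1),"yaw",np.degrees(np.arctan2(R0[1,1],R0[0,1])).round(1),"cm",d.round(2),"rot",r.round(3),"F",np.round(s["ft_force"],1),"op",round(s["opening"],2),"t",round(s["t"],2),"q",np.round(s["joint_positions"]))
if __name__=="__main__": go(*map(float,sys.argv[1:]))
E
cat > fr.py <<'E'
import numpy as np
# frame -> world for bin/case
u=np.array([.972,-.234]); v=np.array([.234,.972])
def B(x,y): return np.array([539.9,182.7])+x*u+y*v
def C(x,y): return np.array([476.8,-201.0])+x*u+y*v
E
python3 to.py 600 150 260 -70.1; python3 -c "
from fr import *;print(B(84,3),B(78,3),B(45,3),C(0,0),C(85,0))
from h import *
c,K,R,t=cam('top');W=np.load('top0.npy')
for h in(46,52): print(ray(K,R,t,209,233,h))
p=W[290:450,370:480];p=p[p[...,2]>20];print('lookalike',p.min(0),p.max(0))
"
```

```text
p [ 220.7 -610.9  221.6] yaw -70.1 cm [ 61.53 -58.67  -3.75] rot [-0.002  0.    -0.   ] F [0.1 0.2 0.4] op 1.0 t 0.1 q [71. 18. -4. 83.  1. 79. -3.]
[622.25 165.96] [616.418 167.364] [584.342 175.086] [ 476.8 -201. ] [ 559.42 -220.89]
[526.2032083  135.25171146  46.        ]
[524.70728018 134.17758139  52.        ]
lookalike [  37.79875902 -387.41297873   20.13305518] [ 284.75476655 -232.84893381  659.88621814]
```

```bash

python3 -m creep '[[2.4,-2.3,-0.7,0,0,0,0.5],[4.9,-4.7,-1.5,0,0,0,0.5],[7.4,-7,-2.5,0,0,0,0.5],[9.8,-9.4,-3.3,0,0,0,0.5],[12.3,-11.7,-3.7,0,0,0,0.5]]' 20
python3 -m creep '[[2.4,-2.3,0,0,0,0,0.5],[4.9,-4.7,0,0,0,0,0.5],[7.4,-7,0,0,0,0,0.5],[9.8,-9.4,0,0,0,0,0.5],[12.3,-11.7,0,0,0,0,0.5]]'
python3 -m creep '[[2.4,-2.3,0,0,0,0,0.5],[4.9,-4.7,0,0,0,0,0.5],[7.4,-7,0,0,0,0,0.5],[9.8,-9.4,0,0,0,0,0.5],[12.3,-11.7,0,0,0,0,0.5]]'
python3 -m creep '[[2.4,-2.3,0,0,0,0,0.5],[4.9,-4.7,0,0,0,0,0.5],[7.4,-7,0,0,0,0,0.5],[9.8,-9.4,0,0,0,0,0.5],[12.3,-11.7,0,0,0,0,0.5]]'
python3 -m creep '[[2.4,-2.3,0,0,0,0,0.5],[4.9,-4.7,0,0,0,0,0.5],[7.4,-7,0,0,0,0,0.5],[9.8,-9.4,0,0,0,0,0.5],[12.3,-11.7,0,0,0,0,0.5]]'
python3 to.py 622 166 150 76.4
```

```text
t: 0.57
ee_pos: [297.3, -458.2, 260.4]
ee_rot: [[0.941, 0.34, 0.0], [0.34, -0.941, -0.001], [0.0, 0.001, -1.0]]
ft_force: [0.5, -0.3, -0.6]
opening: 0.71
t: 0.98
ee_pos: [372.9, -305.9, 259.4]
ee_rot: [[0.941, 0.34, -0.0], [0.34, -0.941, -0.0], [-0.0, 0.0, -1.0]]
ft_force: [0.5, -0.0, -0.2]
opening: 0.505
t: 1.4
ee_pos: [448.8, -154.1, 259.5]
ee_rot: [[0.94, 0.34, -0.0], [0.34, -0.94, -0.001], [-0.0, 0.0, -1.0]]
ft_force: [-0.1, -0.3, 0.2]
opening: 0.496
t: 1.82
ee_pos: [524.7, -2.4, 259.5]
ee_rot: [[0.941, 0.34, -0.0], [0.34, -0.941, -0.001], [-0.0, 0.0, -1.0]]
ft_force: [0.7, -0.6, -1.0]
opening: 0.502
t: 2.23
ee_pos: [600.8, 149.2, 259.2]
ee_rot: [[0.941, 0.339, -0.001], [0.339, -0.941, -0.0], [-0.001, 0.0, -1.0]]
ft_force: [0.5, 0.8, 0.9]
opening: 0.499
p [600.8 149.2 259.2] yaw -70.2 cm [ 2.57 -0.86 10.91] rot [-1.000e-03  0.000e+00 -2.558e+00] F [0.5 0.8 0.9] op 0.5 t 2.23 q [ 19.  19. -44.  83.  13.  83. -96.]
```

```bash

python3 -m creep '[[0,0,1,0,0,-0.1,0.5],[0,0,1.5,0,0,-0.2,0.5],[0,0,2,0,0,-0.3,0.5],[0,0,2,0,0,-0.4,0.5],[0,0,2,0,0,-0.5,0.5]]' >/dev/null
python3 -m creep '[[0,0,0,0,0,-0.1,0.5],[0,0,0,0,0,-0.2,0.5],[0,0,0,0,0,-0.3,0.5],[0,0,0,0,0,-0.4,0.5],[0,0,0,0,0,-0.52,0.5]]' >/dev/null
python3 -m creep '[[0,0,0,0,0,-0.1,0.5],[0,0,0,0,0,-0.2,0.5],[0,0,0,0,0,-0.3,0.5],[0,0,0,0,0,-0.4,0.5],[0,0,0,0,0,-0.5,0.5]]' >/dev/null
python3 -m creep '[[0,0,0,0,0,-0.1,0.5],[0,0,0,0,0,-0.2,0.5],[0,0,0,0,0,-0.3,0.5],[0,0,0,0,0,-0.4,0.5],[0,0,0,0,0,-0.52,0.5]]' >/dev/null
python3 -m creep '[[0,0,0,0,0,-0.1,0.5],[0,0,0,0,0,-0.2,0.5],[0,0,0,0,0,-0.3,0.5],[0,0,0,0,0,-0.4,0.5],[0,0,0,0,0,-0.52,0.5]]' 
python3 to.py 622.2 166 60 76.4
```

```text
t: 4.32
ee_pos: [600.3, 147.6, 239.2]
ee_rot: [[-0.974, 0.228, -0.0], [0.228, 0.974, -0.001], [0.0, -0.001, -1.0]]
ft_force: [-0.1, -0.5, -0.2]
opening: 0.502
p [600.3 147.6 239.2] yaw 76.8 cm [-1.71  2.3  17.92] rot [-0.001 -0.     0.007] F [-0.1 -0.5 -0.2] op 0.5 t 4.32 q [ 35.  30. -71.  85.  28.  85.  41.]
```

```bash

python3 -m creep '[[-0.8,1.1,3.2,0,0,0,0.5],[-1.7,2.3,6.5,0,0,0,0.5],[-1.7,2.3,10,0,0,0,0.5],[-1.7,2.3,13,0,0,0,0.5],[-1.7,2.3,15,0,0,0,0.5]]' >/dev/null
python3 -m creep '[[0,0,1.5,0,0,0,0.5],[0,0,2.9,0,0,0,0.5],[0,0,4,0,0,0,0.5],[0,0,4.4,0,0,0,0.5],[0,0,4.4,0,0,0,0.5]]'
python3 to.py 622.2 166 38 76.4
```

```text
t: 5.15
ee_pos: [621.3, 166.5, 44.7]
ee_rot: [[-0.973, 0.232, -0.002], [0.232, 0.973, -0.0], [0.002, -0.001, -1.0]]
ft_force: [-2.7, 0.8, -2.5]
opening: 0.497
p [621.3 166.5  44.7] yaw 76.6 cm [-0.1  -0.02  0.67] rot [-0.001 -0.002  0.003] F [-2.7  0.8 -2.5] op 0.5 t 5.15 q [ 27.  41. -62.  93.  38.  69.  33.]
```

```bash

python3 -m creep '[[0,0,0.2,0,0,0,0.5],[0,0,0.4,0,0,0,0.5],[0,0,0.6,0,0,0,0.5],[0,0,0.6,0,0,0,0.5]]'|grep -E "pos|force"
python3 -m creep '[[0,0,0.05,0,0,0,0.5],[0,0,0.1,0,0,0,0.5],[0,0,0.1,0,0,0,0.5]]'|grep -E "pos|force"
python3 -m creep '[[0,0,0.05,0,0,0,0.5],[0,0,0.1,0,0,0,0.5],[0,0,0.1,0,0,0,0.5]]'|grep -E "pos|force"
```

```text
ee_pos: [621.5, 167.5, 40.7]
ft_force: [-4.5, 1.8, 2.0]
ee_pos: [621.6, 167.6, 40.1]
ft_force: [-5.9, -0.2, 3.8]
ee_pos: [621.6, 167.7, 39.1]
ft_force: [-6.6, 0.8, 3.7]
```

```bash

python3 -m creep '[[0.2,0,-0.3,0,0,0,0.5],[0.4,0,-0.3,0,0,0,0.5],[0.4,0,-0.3,0,0,0,0.5]]'|grep -E "pos|force"
python3 -m creep '[[0,0,0.15,0,0,0,0.5],[0,0,0.3,0,0,0,0.5],[0,0,0.3,0,0,0,0.5]]'|grep -E "pos|force"
python3 -m creep '[[0,0,0.05,0,0,0,0.5],[0,0,0.1,0,0,0,0.5],[0,0,0.1,0,0,0,0.5]]'|grep -E "pos|force"
```

```text
ee_pos: [619.5, 167.2, 41.7]
ft_force: [-0.4, -0.0, -0.8]
ee_pos: [618.6, 166.8, 37.1]
ft_force: [-0.3, -0.9, -0.6]
ee_pos: [618.6, 167.2, 36.5]
ft_force: [0.1, 0.3, 0.6]
```

```bash

python3 -m creep '[[0,0,0.05,0,0,0,0.5],[0,0,0.1,0,0,0,0.5],[0,0,0.1,0,0,0,0.5]]'|grep -E "pos|force"
python3 -m creep '[[0,0,0.05,0,0,0,0.5],[0,0,0.1,0,0,0,0.5],[0,0,0.1,0,0,0,0.5]]'|grep -E "pos|force"
```

```text
ee_pos: [619.1, 167.0, 36.3]
ft_force: [0.3, -1.0, 4.0]
ee_pos: [619.3, 167.0, 36.2]
ft_force: [-1.5, -2.1, 9.6]
```

```bash

python3 -m creep '[[0.4,0,0,0,0,0,0.5],[0.8,0,0,0,0,0,0.5],[1.2,0,0,0,0,0,0.5],[1.6,0,0,0,0,0,0.5],[2.0,0,0,0,0,0,0.5]]'|grep -E "pos|force"
python3 -m creep '[[0.2,0,0,0,0,0,0.5],[0.4,0,0,0,0,0,0.5],[0.4,0,0,0,0,0,0.5]]'|grep -E "pos|force"
python3 - <<'E'
from h import *
o=[]
for n in("top","scene"):
    c,K,R,t=cam(n); im=c["image"]; o.append(cv2.resize(im[170:300,100:280] if n=="top" else im[210:340,360:540],None,fx=2.2,fy=2.2,interpolation=cv2.INTER_CUBIC))
save("a1",np.hstack(o))
E
```

```text
ee_pos: [600.3, 171.6, 36.2]
ft_force: [0.2, -1.6, 9.3]
ee_pos: [596.1, 172.6, 36.2]
ft_force: [-0.8, -2.0, 8.6]
```

View pics/a1.png

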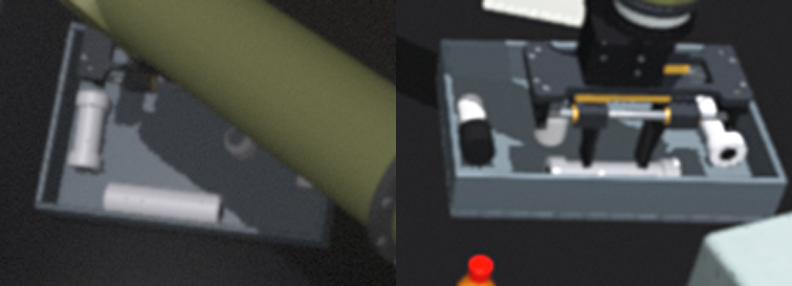

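Left half: the arm hides most of the tube. Right half: the fingers at (590,150) and (650,150) are on the waist, and the tube at (615,167) is off the wall. Second stroke.

```bash

python3 -m creep '[[0,0,-0.3,0,0,0,0.5],[0,0,-0.7,0,0,0,0.5],[-0.6,0,-0.7,0,0,0,0.5],[-1.3,0,-0.7,0,0,0,0.5],[-1.3,0,-0.5,0,0,0,0.5]]'|grep -E "pos|force"
python3 -m creep '[[0,0,0.2,0,0,0,0.5],[0,0,0.4,0,0,0,0.5],[0,0,0.5,0,0,0,0.5],[0,0,0.5,0,0,0,0.5]]'|grep -E "pos|force"
```

```text
ee_pos: [609.7, 168.9, 39.5]
ft_force: [-0.0, -0.2, 0.1]
ee_pos: [608.9, 169.4, 36.2]
ft_force: [-1.4, -2.1, 9.4]
```

```bash

python3 -m creep '[[0.4,0,0,0,0,0,0.5],[0.8,0,0,0,0,0,0.5],[1.2,0,0,0,0,0,0.5],[1.6,0,0,0,0,0,0.5],[2.0,0,0,0,0,0,0.5]]'|grep -E "pos|force"
python3 -m creep '[[0.2,0,0,0,0,0,0.5],[0.5,0,0,0,0,0,0.5],[0.5,0,0,0,0,0,0.5],[0.5,0,-0.3,0,0,0,0.5],[0.5,0,-1,0,0,0,0.5]]'|grep -E "pos|force"
python3 -m creep '[[0,0,-3,0,0,0,0.7],[0,0,-6,0,0,0,0.7],[0,0,-9,0,0,0,0.7],[0,0,-11,0,0,0,0.7],[0,0,-12,0,0,0,0.7]]'
python3 to.py 584 175 120 -13.5; python3 - <<'E'
from h import *
for n in("top","scene"):
    c,K,R,t=cam(n); W=cloud(c,K,R,t); im=c["image"].astype(int); np.save(n+"1.npy",W); save(n+"1",c["image"])
    z=W[...,2]; q=np.array([539.9,182.7]); d=W[...,:2]-q; bx=d@[.972,-.234]; by=d@[.234,.972]
    m=(z>22)&(z<46)&(abs(bx)<92)&(bx>15)&(abs(by)<75)&(im.min(-1)>110)
    print(n,m.sum())
    if m.sum()>20: print(cv2.minAreaRect(np.stack([bx[m],by[m]],1).astype(np.float32)),np.percentile(z[m],[5,50,95]))
E
```

```text
ee_pos: [589.6, 174.0, 36.1]
ft_force: [-0.3, -2.3, 10.1]
ee_pos: [582.5, 175.4, 43.8]
ft_force: [0.2, 0.0, 0.4]
t: 10.0
ee_pos: [584.2, 176.7, 167.5]
ee_rot: [[-0.973, 0.232, 0.003], [0.232, 0.973, 0.001], [-0.003, 0.002, -1.0]]
ft_force: [0.5, 0.2, 0.1]
opening: 0.689
p [584.2 176.7 167.5] yaw 76.6 cm [-0.01 -0.18  4.75] rot [4.000e-03 1.000e-03 1.572e+00] F [0.5 0.2 0.1] op 0.69 t 10.0 q [ 33.  32. -70.  92.  30.  78.  36.]
top 0
scene 633
((56.03256607055664, 1.3228759765625), (122.0615005493164, 53.641754150390625), 75.76483154296875) [24.51846427 33.32769578 39.2102851 ]
```

```bash
python3 -c "
from h import *
im=cv2.imread('pics/scene1.png')[200:340,360:560]; cv2.imwrite('pics/a2.png',cv2.resize(im,None,fx=3.5,fy=3.5,interpolation=cv2.INTER_CUBIC))"
```

```text
(no output)
```

View pics/a2.png

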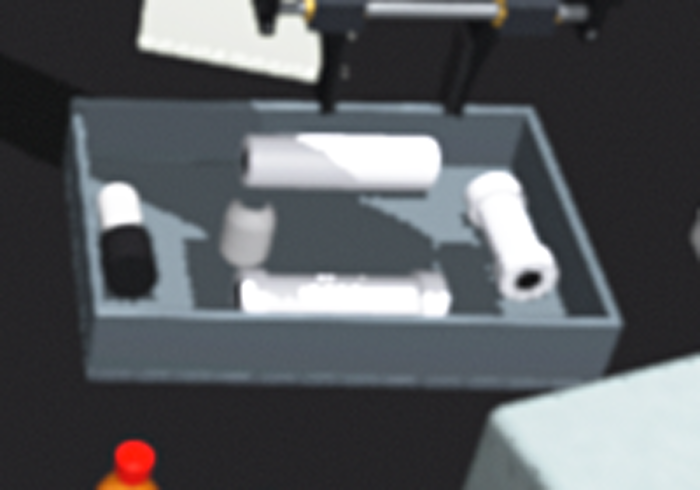

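The tube at crop (345,293) is clear of the far wall, and nothing else has moved. Next, measure it using only its own pixels.

```bash
python3 - <<'E'
from h import *
W=np.load("scene1.npy"); im=cv2.imread("pics/scene1.png").astype(int); v,u=np.mgrid[:480,:640]
d=W[...,:2]-np.array([539.9,182.7]); bx=d@[.972,-.234]; by=d@[.234,.972]; z=W[...,2]
m=(u>424)&(u<491)&(v>272)&(v<292)&(z>20)&(z<46)&(im.min(-1)>100)&(bx<85)
print(m.sum(),np.percentile(bx[m],[2,50,98]),np.percentile(by[m],[1,50,99]),np.percentile(z[m],[5,50,98]))
for a in np.arange(-60,66,10):
    k=m&(abs(by-a)<5)
    if k.sum()>5:
        # circle fit with flange/waist radius in (bx,z)
        from scipy.optimize import least_squares
        r=17 if abs(a)>50 else 13
        s=least_squares(lambda p:np.hypot(bx[k]-p[0],z[k]-p[1])-r,[50,23],loss='soft_l1'); print(a,k.sum(),s.x.round(1))
E
```

```text
641 [43.56938606 57.85063601 65.70753338] [-57.78812871   3.0713082   61.15370611] [24.21757357 33.20073914 40.32872136]
-60 35 [50.4 20.4]
-50 61 [52.  26.6]
-40 41 [50.3 22.7]
-30 49 [50.1 22.5]
-20 50 [50. 23.]
-10 44 [49.4 23.1]
0 48 [49.9 22.9]
10 49 [50.  22.8]
20 51 [50.4 22.5]
30 54 [50.4 22.6]
40 53 [49.6 23.2]
50 66 [50.9 25.9]
60 40 [48.4 22.6]
```

```bash

python3 -m creep '[[0,0,0,0,0,0.1,0.5],[0,0,0,0,0,0.2,0.5],[0,0,0,0,0,0.3,0.5],[0,0,0,0,0,0.4,0.5],[0,0,0,0,0,0.52,0.5]]' >/dev/null
python3 -m creep '[[0,0,0,0,0,0.1,0.5],[0,0,0,0,0,0.2,0.5],[0,0,0,0,0,0.3,0.5],[0,0,0,0,0,0.4,0.5],[0,0,0,0,0,0.52,0.5]]' >/dev/null
python3 -m creep '[[0,0,0,0,0,0.1,0.5],[0,0,0,0,0,0.2,0.5],[0,0,0,0,0,0.3,0.5],[0,0,0,0,0,0.4,0.5],[0,0,0,0,0,0.5,0.5]]' >/dev/null
python3 -m creep '[[0,0,0,0,0,0.03,0.5],[0,0,0,0,0,0.03,0.5]]' >/dev/null
python3 to.py 589 173.2 60 -13.5
```

```text
p [582.4 174.9 162.3] yaw -13.5 cm [1.000e-02 7.100e-01 1.023e+01] rot [-0.003  0.002  0.001] F [-0.3  0.1  0.2] op 0.5 t 11.52 q [ 22.  23. -52.  92.  19.  74. -46.]
```

```bash

python3 -m creep '[[0,0.3,2,0,0,0,0.5],[0,0.7,4.5,0,0,0,0.5],[0,0.7,7,0,0,0,0.5],[0,0.7,9,0,0,0,0.5],[0,0.7,10.2,0,0,0,0.5]]' >/dev/null
python3 -m creep '[[0,0,0,0,0,0,0.5],[0,0,0,0,0,0,0.5]]' >/dev/null
python3 to.py 589 173.2 10 -13.5
```

```text
p [589.6 173.9  61.8] yaw -13.4 cm [-0.08 -0.04  5.18] rot [-0.002  0.001  0.002] F [ 0.5 -0.  -0.2] op 0.5 t 12.1 q [ 19.  30. -49.  97.  24.  64. -50.]
```

```bash

python3 -m creep '[[-0.1,0,0.8,0,0,0,0.5],[-0.1,0,1.6,0,0,0,0.5],[-0.1,0,2.4,0,0,0,0.5],[-0.1,0,3.1,0,0,0,0.5],[-0.1,0,3.7,0,0,0,0.5]]' |grep -E "pos|force"
python3 -m creep '[[0,0,0.4,0,0,0,0.5],[0,0,0.8,0,0,0,0.5],[0,0,1.2,0,0,0,0.5],[0,0,1.4,0,0,0,0.5],[0,0,1.4,0,0,0,0.5]]' |grep -E "pos|force"
python3 to.py 589 173.2 10 -13.5
```

```text
ee_pos: [589.8, 172.8, 24.7]
ft_force: [-0.9, 0.4, -0.3]
ee_pos: [589.7, 172.9, 11.0]
ft_force: [-0.1, -0.5, 0.6]
p [589.7 172.9  11. ] yaw -13.4 cm [ 0.01 -0.08  0.1 ] rot [-0.001  0.     0.002] F [-0.1 -0.5  0.6] op 0.5 t 12.93 q [ 18.  33. -46.  99.  27.  60. -52.]
```

```bash

python3 -m creep '[[0,0,0,0,0,0,0.2],[0,0,0,0,0,0,0.2],[0,0,0,0,0,0,0.2],[0,0,0,0,0,0,0.2],[0,0,0,0,0,0,0.2]]' 30|grep -E "pos|force|open"
python3 -m creep '[[0,0,0,0,0,0,0.2],[0,0,0,0,0,0,0.2],[0,0,0,0,0,0,0.2]]' 30|grep -E "pos|force|open"
```

```text
ee_pos: [590.2, 173.1, 11.8]
ft_force: [0.4, 0.5, 1.3]
opening: 0.288
ee_pos: [590.2, 173.1, 11.7]
ft_force: [-0.8, 0.1, 2.9]
opening: 0.292
```

```bash

python3 -m creep '[[0,0,-0.5,0,0,0,0.2],[0,0,-1.5,0,0,0,0.2],[0,0,-3,0,0,0,0.2],[0,0,-5,0,0,0,0.2],[0,0,-7,0,0,0,0.2]]'|grep -E "pos|force|open"
python3 -m creep '[[0,0,-2,0,0,0,0.2],[0,0,-4,0,0,0,0.2],[0,0,-6,0,0,0,0.2],[0,0,-8,0,0,0,0.2],[0,0,-9,0,0,0,0.2]]'|grep -E "pos|force|open"
python3 to.py 530 0 160 -103.5
python3 - <<'E'
from h import *
o=[]
for n in("top","scene"):
    c,K,R,t=cam(n); im=c["image"]; o.append(cv2.resize(im[170:300,100:280] if n=="top" else im[160:290,340:520],None,fx=2.2,fy=2.2,interpolation=cv2.INTER_CUBIC))
save("a3",np.hstack(o))
E
```

```text
ee_pos: [589.8, 173.1, 83.1]
ft_force: [-0.1, 0.7, -2.8]
opening: 0.287
ee_pos: [591.1, 173.9, 175.6]
ft_force: [0.2, -0.1, -1.9]
opening: 0.29
p [591.1 173.9 175.6] yaw -13.4 cm [-18.33  -1.92   1.52] rot [ 0.002 -0.005  1.573] F [ 0.2 -0.1 -1.9] op 0.29 t 14.43 q [ 22.  23. -52.  91.  19.  75. -46.]
```

View pics/a3.png

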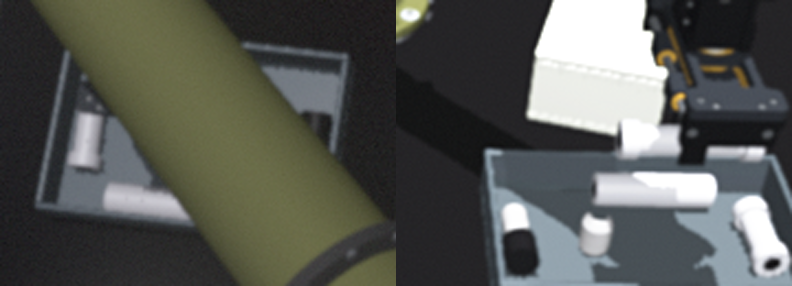

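The tube is held level at (690,140) in the right half, and the other parts are still in the bin. Next: move between the bin and the case, turn, then go to the case.

```bash

python3 -m creep '[[-2,-0.2,0,0,0,0,0.2],[-5,-0.5,0,0,0,0,0.2],[-9,-1,0,0,0,0,0.2],[-13,-1.5,0,0,0,0,0.2],[-16.5,-1.8,0,0,0,0,0.2]]' >/dev/null
python3 -m creep '[[-1.5,0,0,0,0,0.05,0.2],[-1.8,0,0,0,0,0.15,0.2],[-1.8,0,0,0,0,0.25,0.2],[-1.8,0,0,0,0,0.35,0.2],[-1.8,0,0,0,0,0.45,0.2]]' >/dev/null
python3 -m creep '[[0,0,0,0,0,0.1,0.2],[0,0,0,0,0,0.2,0.2],[0,0,0,0,0,0.3,0.2],[0,0,0,0,0,0.4,0.2],[0,0,0,0,0,0.5,0.2]]' >/dev/null
python3 -m creep '[[0,0,0,0,0,0.1,0.2],[0,0,0,0,0,0.2,0.2],[0,0,0,0,0,0.3,0.2],[0,0,0,0,0,0.4,0.2],[0,0,0,0,0,0.5,0.2]]' >/dev/null
python3 -m creep '[[0,0,0,0,0,0.06,0.2],[0,0,0,0,0,0.12,0.2],[0,0,0,0,0,0.12,0.2]]' |grep open
python3 to.py 476.8 -201 120 -103.5
python3 - <<'E'
# refine case pose: rim & foam from first top picture
from h import *
W=np.load("top0.npy"); S=np.load("scene0.npy"); im=cv2.imread("pics/top0.png").astype(int); v,u=np.mgrid[:480,:640]
d=W[...,:2]-np.array([476.8,-201.]); x=d@[.972,-.234]; y=d@[.234,.972]; z=W[...,2]
m=(u>325)&(u<385)&(v>190)&(v<280)&(abs(x)<78)&(abs(y)<46)&(im.max(-1)<90)&(z>8)&(z<58)
for k in (m&(x<0)&(y<0),m&(x<0)&(y>0),m&(x>0)&(y<0),m&(x>0)&(y>0)): print(k.sum(),np.percentile(x[k],[2,98]).round(1),np.percentile(y[k],[2,98]).round(1),np.percentile(z[k],[10,50,90]).round(1))
m=(u>325)&(u<385)&(v>190)&(v<282)&(z>49)&(z<62)
for e in ("x","y"):
    a=x if e=="x" else y; b=y if e=="x" else x
    k=m&(abs(b)<40); print(e,np.percentile(a[k],[.5,1,99,99.5]).round(1))
# yaw from the long edges
for s in(-1,1):
    k=m&(s*y>44)&(abs(x)<75); print("edge",s,np.polyfit(x[k],y[k],1),k.sum())
E
```

```text
opening: 0.289
p [ 5.294e+02 -4.000e-01  1.705e+02] yaw -103.4 cm [-0.45 20.73  5.06] rot [0.    0.002 0.001] F [-0.5  0.3 -1.3] op 0.29 t 16.45 q [  36.    9.  -42.  103.    6.   71. -111.]
205 [-63.9 -36.8] [-44.7  -7.6] [17.7 26.4 32.1]
183 [-63.9 -36.7] [ 7.8 42.3] [17.7 26.6 31.6]
206 [35.3 62.9] [-44.5  -7.6] [18.1 26.4 31.2]
186 [35.5 63.2] [ 7.4 42.3] [16.7 27.  32.4]
x [-84.8 -84.5  88.4  88.9]
y [-50.6 -50.5  51.   51.1]
edge -1 [-1.81246457e-03 -4.79302674e+01] 153
edge 1 [-1.16061150e-03  4.87298764e+01] 136
```

```bash

python3 -m creep '[[-0.1,2,0,0,0,0,0.2],[-0.2,5.5,0,0,0,0,0.2],[-0.3,9.5,0,0,0,0,0.2],[-0.4,13.5,0,0,0,0,0.2],[-0.4,17,0,0,0,0,0.2]]' |grep -E "force|open"
python3 -m creep '[[0,2,0,0,0,0,0.2],[0,3.3,0,0,0,0,0.2],[0,3.7,1,0,0,0,0.2],[0,3.7,3,0,0,0,0.2],[0,3.7,5,0,0,0,0.2]]' |grep -E "force|open"
python3 -m creep '[[0,0,0.5,0,0,0,0.2],[0,0,0.5,0,0,0,0.2]]' |grep -E "force|open"
python3 to.py 476.3 -200.9 60 -103.5
```

```text
ft_force: [0.7, -1.1, -2.8]
opening: 0.283
ft_force: [0.2, 0.7, -2.7]
opening: 0.288
ft_force: [-0.7, 0.4, -2.6]
opening: 0.291
p [ 477.3 -198.7  114.2] yaw -103.2 cm [-0.02  0.25  5.42] rot [-0.002  0.004  0.006] F [-0.7  0.4 -2.6] op 0.29 t 17.45 q [ 50.  10. -33. 108.   6.  64. -88.]
```

```bash

python3 -m creep '[[0,0.2,1,0,0,0,0.2],[0,0.3,2.2,0,0,0,0.2],[0,0.3,3.6,0,0,0,0.2],[0,0.3,5,0,0,0,0.2],[0,0.3,6,0,0,0,0.2]]' |grep -E "force|open"
python3 -m creep '[[0,0,0.2,0,0,0.006,0.2],[0,0,0.2,0,0,0.006,0.2]]' |grep -E "force|open"
python3 to.py 476.3 -200.9 20 -103.5
python3 - <<'E'
from h import *
o=[]
for n in("top","scene"):
    c,K,R,t=cam(n); im=c["image"]; o.append(cv2.resize(im[140:290,310:410] if n=="top" else im[200:350,200:330],None,fx=3.4,fy=3.4,interpolation=cv2.INTER_CUBIC))
save("a4",np.hstack(o))
E
```

```text
ft_force: [-1.0, -0.1, -2.8]
opening: 0.289
ft_force: [0.3, -0.1, -1.1]
opening: 0.292
p [ 477.2 -203.9   53.8] yaw -103.7 cm [-0.16 -0.27  3.38] rot [-0.     0.001 -0.004] F [ 0.3 -0.1 -1.1] op 0.29 t 18.03 q [ 49.  14. -32. 111.   9.  57. -91.]
```

View pics/a4.png

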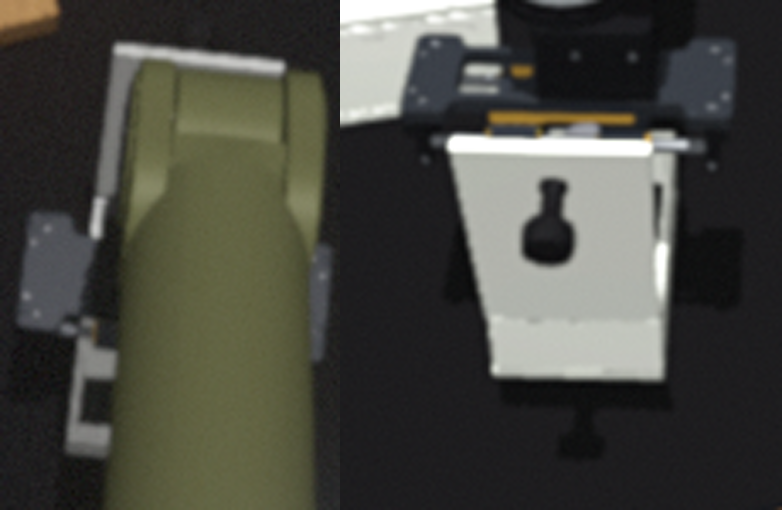

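Top view (left): the arm hides the case interior. Scene view (right): the gripper is above the case, with the lid at (550,230) clear of it. I'll correct the sideways error and settle before going into the case.

```bash

python3 -m creep '[[-0.15,-0.27,0.5,0,0,0,0.2],[-0.15,-0.27,0.9,0,0,0,0.2],[-0.15,-0.27,0.9,0,0,0,0.2],[-0.15,-0.27,0.9,0,0,0,0.2]]' |grep -E "force|open"
python3 to.py 476.3 -200.9 20 -103.5
python3 -m creep '[[0,0,0,0,0,0,0.2],[0,0,0,0,0,0,0.2]]' >/dev/null
python3 to.py 476.3 -200.9 20 -103.5
```

```text
ft_force: [0.2, 0.4, -2.1]
opening: 0.294
p [ 476.6 -201.1   45.4] yaw -103.7 cm [-0.04 -0.02  2.54] rot [ 0.     0.    -0.003] F [ 0.2  0.4 -2.1] op 0.29 t 18.47 q [ 49.  14. -32. 112.   9.  56. -91.]
p [ 477.  -201.4   45.8] yaw -103.7 cm [-0.08 -0.03  2.58] rot [ 0.    -0.    -0.004] F [ 0.2 -0.3 -2.5] op 0.29 t 18.63 q [ 49.  14. -32. 112.   9.  56. -91.]
```

```bash

python3 -m creep '[[-0.1,0,0.4,0,0,0,0.2],[-0.1,0,0.8,0,0,0,0.2],[-0.1,0,1.2,0,0,0,0.2],[-0.1,0,1.6,0,0,0,0.2],[-0.1,0,2.0,0,0,0,0.2]]' |grep -E "pos|force|open"
python3 -m creep '[[0,0,0.1,0,0,0,0.2],[0,0,0.2,0,0,0,0.2],[0,0,0.2,0,0,0,0.2]]' |grep -E "pos|force"
python3 -m creep '[[0,0,0.1,0,0,0,0.2],[0,0,0.2,0,0,0,0.2],[0,0,0.2,0,0,0,0.2]]' |grep -E "pos|force"
```

```text
ee_pos: [475.7, -200.9, 24.9]
ft_force: [-0.7, 0.2, -1.9]
opening: 0.289
ee_pos: [475.8, -200.9, 23.3]
ft_force: [-1.2, -0.1, -2.0]
ee_pos: [475.8, -201.0, 21.5]
ft_force: [-0.1, -0.8, -2.0]
```

```bash

python3 -m creep '[[0,0,0.1,0,0,0,0.2],[0,0,0.1,0,0,0,0.2],[0,0,0.1,0,0,0,0.2]]' |grep -E "pos|force"
python3 -m creep '[[0,0,0.1,0,0,0,0.2],[0,0,0.1,0,0,0,0.2],[0,0,0.1,0,0,0,0.2]]' |grep -E "pos|force"
python3 -m creep '[[0,0,0.05,0,0,0,0.2],[0,0,0.05,0,0,0,0.2],[0,0,0.05,0,0,0,0.2]]' |grep -E "pos|force"
```

```text
ee_pos: [475.8, -201.0, 20.5]
ft_force: [-0.4, -0.4, -1.6]
ee_pos: [476.2, -200.8, 19.8]
ft_force: [-0.2, 1.8, 0.7]
ee_pos: [476.4, -200.6, 19.5]
ft_force: [-0.6, 2.6, 3.3]
```

Contact came at the predicted height. Release by opening only part way, so the fingers clear the case walls, then lift and retreat.

```bash

python3 -m creep '[[0,0,0,0,0,0,0.34],[0,0,0,0,0,0,0.4],[0,0,0,0,0,0,0.46],[0,0,0,0,0,0,0.46],[0,0,0,0,0,0,0.46]]' |grep -E "pos|force|open"
python3 -m creep '[[0,0,-0.5,0,0,0,0.46],[0,0,-1.5,0,0,0,0.46],[0,0,-3,0,0,0,0.46],[0,0,-5,0,0,0,0.46],[0,0,-8,0,0,0,0.46]]' |grep -E "pos|force|open"
python3 -m creep '[[0,-3,-3,0,0,0,0.46],[0,-6,-6,0,0,0,0.3],[0,-10,-8,0,0,0,0.1],[0,-14,-9,0,0,0,0],[0,-17,-9,0,0,0,0]]' |grep -E "pos|force|open"
python3 -m creep '[[0,-3,0,0,0,0,0],[0,-6,0,0,0,0,0],[0,-9,0,0,0,0,0],[0,-11,0,0,0,0,0],[0,-12,0,0,0,0,0]]' |grep -E "pos|force|open"
python3 to.py 690 0 240 -103.5
python3 - <<'E'
from h import *
o=[]
for n in("top","scene"):
    c,K,R,t=cam(n); im=c["image"]; np.save(n+"2.npy",cloud(c,K,R,t)); save(n+"2",im)
    o.append(cv2.resize(im[140:290,310:410] if n=="top" else im[200:350,200:330],None,fx=3.4,fy=3.4,interpolation=cv2.INTER_CUBIC))
save("a5",np.hstack(o))
E
```

```text
ee_pos: [475.6, -201.4, 18.9]
ft_force: [-0.7, 0.4, 0.2]
opening: 0.447
ee_pos: [474.4, -200.4, 98.9]
ft_force: [0.4, -0.9, -0.1]
opening: 0.459
ee_pos: [518.4, -33.2, 193.5]
ft_force: [1.2, -0.6, -0.4]
opening: 0.241
ee_pos: [544.7, 84.7, 190.3]
ft_force: [0.2, -0.4, 0.5]
opening: 0.006
p [544.7  84.7 190.3] yaw -103.4 cm [16.1   4.86 -4.96] rot [-0.002 -0.001  0.001] F [ 0.2 -0.4  0.5] op 0.01 t 21.97 q [  29.   12.  -46.   99.    9.   73. -122.]
```

View pics/a5.png

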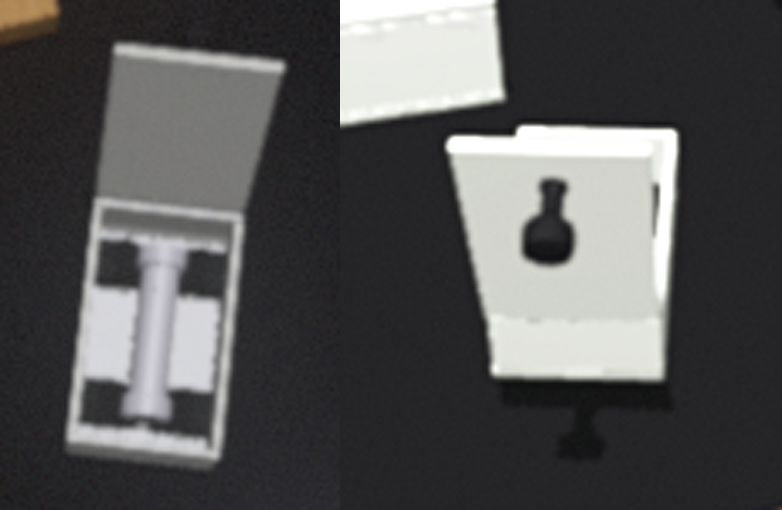

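The tube sits in the cradle along the case (crop left, axis from (160,255) to (148,405)), with the lid still open behind it. I'll measure how well it is centred, plus the lid angle and the knob.

```bash
python3 - <<'E'
from h import *
from scipy.optimize import least_squares
W=np.load("top2.npy"); v,u=np.mgrid[:480,:640]; S=np.load("scene2.npy")
def fr(W): d=W[...,:2]-np.array([476.3,-200.9]); return d@[.972,-.234],d@[.234,.972],W[...,2]
x,y,z=fr(W)
m=(abs(x)<66)&(abs(y)<19)&(z>32)&(z<56)
print("tube",np.percentile(x[m],[1,99]),np.percentile(y[m],[1,99]))
for a in range(-60,61,10):
    k=m&(abs(x-a)<5); r=17 if abs(a)>46 else 13
    k&=(abs(y)<r+2)
    if k.sum()>8: s=least_squares(lambda p:np.hypot(y[k]-p[0],z[k]-p[1])-r,[0,31],loss='soft_l1'); print(a,k.sum(),s.x.round(1))
m=(u>330)&(u<400)&(v>140)&(v<215)&(z>75)&(x>60)&(abs(y)<49); A=np.polyfit(z[m],x[m],1); print("inner face: lean deg",np.degrees(np.arctan(A[0])),"x at rim",np.polyval(A,55),"x,z max",x[m].max(),z[m].max())
xs,ys,zs=fr(S); i2=cv2.imread("pics/scene2.png").max(-1)
m=(u>225)&(u<305)&(v>230)&(v<315)&(zs>65)&(xs>60)&(abs(ys)<55); k=m&(i2>120); A=np.polyfit(zs[k],xs[k],1); print("outer: lean",np.degrees(np.arctan(A[0])),"x at rim",np.polyval(A,55),zs[k].max(),xs[k].max(), "y",ys[k].min(),ys[k].max())
k=m&(i2<60); print("knob",k.sum(),np.percentile(xs[k],[2,98]),np.percentile(ys[k],[2,98]),np.percentile(zs[k],[2,98]))
def C(X,Y): return (476.3+.972*X+.234*Y).round(1),(-200.9-.234*X+.972*Y).round(1)
print(C(190,120),C(172,0))
E
```

```text
tube [-58.38471543  60.57525888] [-15.38088197  15.6695542 ]
-60 35 [ 1.1 29.7]
-50 59 [ 0.4 30.7]
-40 42 [ 0.7 31. ]
-30 43 [ 0.7 30.8]
-20 50 [ 0.1 31.3]
-10 42 [ 0.5 30.2]
0 47 [ 0.7 31.1]
10 44 [-0.5 31.3]
20 47 [ 0.3 30.2]
30 43 [ 0.1 30.8]
40 46 [ 0.6 30.9]
50 64 [-0.1 30.8]
60 37 [ 0.6 31. ]
inner face: lean deg 16.95672382652401 x at rim 83.62570794517605 x,z max 171.21021590032916 224.8221211779382
outer: lean 14.036333840537505 x at rim 93.89540388672707 220.88806634216854 169.87269241358547 y -51.482771140686495 50.78064136928138
knob 210 [134.19282879 173.06044976] [-9.70093802 11.23012224] [174.03986746 195.13144139]Traceback (most recent call last):
  File "<stdin>", line 17, in <module>
  File "<stdin>", line 16, in C
AttributeError: 'float' object has no attribute 'round'
```

Tube centred (x +1, y +0.4 mm), level, axis at 31 mm. The lid leans about 16° past upright, and the knob is at y ±11. I'll push the lid from behind with the fingers straddling the knob.

```bash
python3 to.py 670 -60 265 -103.5
python3 -m creep '[[2,1,-2,0,0,0,0.6],[5,3,-4,0,0,0,0.6],[8,5,-6,0,0,0,0.6],[11,8,-7.5,0,0,0,0.6],[13,10,-7.5,0,0,0,0.6]]' |grep -E "pos|open"
python3 -m creep '[[0.5,2.5,0,0,0,0,0.6],[0.5,5,0,0,0,0,0.6],[0.5,6,0,0,0,0,0.6],[0.5,6,0,0,0,0,0.6]]' |grep -E "pos|open"
python3 to.py 641.5 -240.7 260 -103.5
```

```text
p [544.6  82.7 189.7] yaw -103.5 cm [15.53 10.95 -7.53] rot [-0.001 -0.001  0.   ] F [ 0.5 -0.   0.6] op 0.0 t 22.07 q [  29.   12.  -46.   99.    9.   73. -122.]
ee_pos: [649.2, -53.0, 267.5]
opening: 0.295
ee_pos: [636.6, -112.8, 263.8]
opening: 0.564
p [ 636.6 -112.8  263.8] yaw -104.2 cm [ 3.61 12.28  0.41] rot [ 0.003  0.001 -0.012] F [ 0.3 -0.4 -0.3] op 0.56 t 22.82 q [  37.   21.  -39.   79.   14.   84. -106.]
```

```bash

python3 -m creep '[[1.5,1.5,0,0,0,0,0.6],[3.6,4,0,0,0,0,0.6],[3.6,7.5,0,0,0,-0.006,0.6],[3.6,10.5,0,0,0,-0.012,0.6],[3.6,12.3,0,0,0,-0.012,0.6]]' |grep -E "pos|open"
python3 -m creep '[[0,0,0,0,0,0,0.6],[0,0,0,0,0,0,0.6]]' >/dev/null
python3 to.py 641.5 -240.7 195 -103.5
```

```text
ee_pos: [642.6, -237.8, 263.9]
opening: 0.6
p [ 643.4 -234.5  264.1] yaw -103.1 cm [-0.04  0.65  6.91] rot [-0.001  0.     0.007] F [-0.6  0.3 -0.6] op 0.6 t 23.4 q [ 43.  26. -37.  73.  15.  86. -95.]
```

```bash

python3 -m creep '[[0,0.6,1.5,0,0,0.007,0.6],[0,0.6,3,0,0,0.007,0.6],[0,0.6,4.5,0,0,0.007,0.6],[0,0.6,6,0,0,0.007,0.6],[0,0.6,6.6,0,0,0.007,0.6]]' |grep -E "pos|force"
python3 -m creep '[[0,0,0,0,0,0,0.6],[0,0,0,0,0,0,0.6]]' |grep -E "pos|force"
python3 to.py 641.5 -240.7 199 -103.5
```

```text
ee_pos: [642.0, -236.7, 196.1]
ft_force: [0.6, -0.6, -0.2]
ee_pos: [642.8, -238.7, 198.6]
ft_force: [0.8, -0.8, 0.1]
p [ 642.8 -238.7  198.6] yaw -103.3 cm [-0.08  0.23 -0.04] rot [-0.001 -0.     0.004] F [ 0.8 -0.8  0.1] op 0.6 t 23.98 q [ 44.  27. -36.  78.  16.  79. -96.]
```

```bash

python3 -m creep '[[-0.8,0.2,0,0,0,0,0.6],[-1.6,0.2,0,0,0,0,0.6],[-2.4,0.2,0,0,0,0,0.6],[-3,0.2,0,0,0,0,0.6],[-3,0.2,0,0,0,0,0.6]]' |grep -E "pos|force"
python3 -m creep '[[-0.8,0,0,0,0,0,0.6],[-1.6,0,0,0,0,0,0.6],[-2.4,0,0,0,0,0,0.6],[-3.2,0,0,0,0,0,0.6],[-4,0,0,0,0,0,0.6]]' |grep -E "pos|force"
python3 to.py 573 -224 202 -103.5
```

```text
ee_pos: [611.8, -235.6, 199.2]
ft_force: [0.0, 0.1, 0.1]
ee_pos: [572.9, -226.0, 198.1]
ft_force: [1.6, -0.3, 1.8]
p [ 572.9 -226.   198.1] yaw -103.4 cm [-0.04 -0.2  -0.39] rot [ 0.    -0.     0.001] F [ 1.6 -0.3  1.8] op 0.6 t 24.82 q [ 50.  19. -38.  89.  12.  76. -93.]
```

```bash

python3 -m creep '[[-0.9,0,0,0,0,0,0.6],[-1.8,0,0,0,0,0,0.6],[-2.7,0,0,0,0,0,0.6],[-3.7,0,0,0,0,0,0.6],[-3.7,0,0,0,0,0,0.6]]' |grep -E "pos|force"
python3 - <<'E'
from h import *
c,K,R,t=cam("scene"); im=c["image"]; save("a6",cv2.resize(im[150:350,180:380],None,fx=2.5,fy=2.5,interpolation=cv2.INTER_CUBIC))
E
```

```text
ee_pos: [535.5, -217.4, 198.0]
ft_force: [-1.0, -0.6, -0.1]
```

View pics/a6.png

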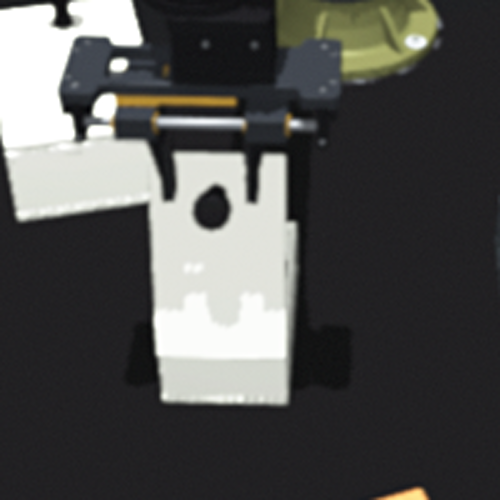

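The lid is turning with the fingers on either side of the knob at (212,207). Continue along the arc.

```bash

python3 -m creep '[[-1.3,0,0.2,0,0,0,0.6],[-2.6,0,0.5,0,0,0,0.6],[-3.7,0,1,0,0,0,0.6],[-5.4,0,2,0,0,0,0.6],[-6.9,0,3.2,0,0,0,0.6]]' |grep -E "pos|force"
python3 to.py 470 -199 166 -103.5
```

```text
ee_pos: [471.0, -201.6, 166.5]
ft_force: [0.9, 0.1, 0.3]
p [ 471.  -201.6  166.5] yaw -103.4 cm [-0.16 -0.23  0.05] rot [ 0.    -0.002  0.002] F [0.9 0.1 0.3] op 0.6 t 25.7 q [ 57.   6. -38. 106.   4.  69. -86.]
```

```bash

python3 -m creep '[[-0.9,0,0.9,0,0,0,0.6],[-1.7,0,1.9,0,0,0,0.6],[-2.5,0,3,0,0,0,0.6],[-3.4,0,4.6,0,0,0,0.6],[-4.2,0,6.4,0,0,0,0.6]]' |grep -E "pos|force"
python3 -m creep '[[-0.2,0,0.8,0,0,0,0.6],[-0.4,0,1.6,0,0,0,0.6],[-0.6,0,2.4,0,0,0,0.6],[-0.6,0,3.0,0,0,0,0.6],[-0.6,0,3.2,0,0,0,0.6]]' |grep -E "pos|force"
python3 to.py 424 -188 62 -103.5
```

```text
ee_pos: [430.2, -192.1, 102.3]
ft_force: [0.7, -0.2, 0.5]
ee_pos: [424.0, -190.4, 69.4]
ft_force: [-0.1, 0.3, 0.5]
p [ 424.  -190.4   69.4] yaw -103.4 cm [-0.05 -0.24  0.74] rot [-0.     0.001  0.002] F [-0.1  0.3  0.5] op 0.6 t 26.53 q [ 57.   6. -38. 118.   5.  58. -86.]
```

```bash

python3 -m creep '[[0,0,0.2,0,0,0,0.6],[0,0,0.4,0,0,0,0.6],[0,0,0.6,0,0,0,0.6],[0,0,0.6,0,0,0,0.6]]' |grep -E "pos|force"
python3 -m creep '[[0,0,0.1,0,0,0,0.6],[0,0,0.2,0,0,0,0.6],[0,0,0.2,0,0,0,0.6]]' |grep -E "pos|force"
python3 -m creep '[[0,0,0.1,0,0,0,0.6],[0,0,0.1,0,0,0,0.6],[0,0,0.1,0,0,0,0.6]]' |grep -E "pos|force"
```

```text
ee_pos: [424.2, -190.6, 64.0]
ft_force: [-0.2, -0.1, -0.0]
ee_pos: [424.2, -190.6, 62.8]
ft_force: [-1.4, 0.6, 5.8]
ee_pos: [424.3, -190.7, 62.7]
ft_force: [-4.9, 1.9, 13.8]
```

```bash

python3 -m creep '[[0,0,0.1,0,0,0,0.6],[0,0,0.1,0,0,0,0.6],[0,0,0.1,0,0,0,0.6]]' |grep -E "pos|force"
python3 -m creep '[[0,0,-0.5,0,0,0,0.6],[0,0,-2,0,0,0,0.6],[0,0,-5,0,0,0,0.6],[0,0,-8,0,0,0,0.6],[0,0,-11,0,0,0,0.6]]' |grep -E "pos|force"
python3 -m creep '[[0.5,-3,-1,0,0,0,0.6],[2,-6,-1,0,0,0,0.6],[3,-9,-1,0,0,0,0.6],[4,-12,-1,0,0,0,0.6],[5,-15,-1,0,0,0,0.6]]' |grep -E "pos|force"
python3 -m creep '[[0.5,-3,0,0,0,0,0.6],[2,-6,0,0,0,0,0.6],[3,-8,0,0,0,0,0.6],[3,-9,0,0,0,0,0.6],[3,-9,0,0,0,0,0.6]]' |grep -E "pos|force"
python3 - <<'E'
from h import *
def fr(W): d=W[...,:2]-np.array([476.3,-200.9]); return d@[.972,-.234],d@[.234,.972],W[...,2]
o=[]
for n in("top","scene"):
    c,K,R,t=cam(n); W=cloud(c,K,R,t); im=c["image"]; x,y,z=fr(W)
    m=(abs(x)<82)&(abs(y)<48)&(z>30)&(z<90)&(im.min(-1)>100); A=np.c_[x[m],y[m],np.ones(m.sum())]; s=np.linalg.lstsq(A,z[m],rcond=None)[0]; print(n,m.sum(),"lid slope deg x,y",np.degrees(s[:2]).round(2),"z",s[2].round(1))
    o.append(cv2.resize(im[90:300,100:410] if n=="top" else im[200:410,180:490],None,fx=1.28,fy=1.28))
save("a7",np.hstack(o)); print(env.observe()["t"])
E
```

```text
ee_pos: [424.3, -190.7, 62.6]
ft_force: [-7.6, 2.9, 21.4]
ee_pos: [423.7, -190.3, 171.2]
ft_force: [1.0, -0.7, -0.1]
ee_pos: [508.2, -55.2, 180.4]
ft_force: [0.0, -1.1, 0.4]
ee_pos: [557.5, 27.6, 179.9]
ft_force: [-0.2, 0.2, -0.5]
top 2797 lid slope deg x,y [0.04 0.06] z 62.9
scene 2310 lid slope deg x,y [-0.04 -0.05] z 62.0
28.9667
```

View pics/a7.png

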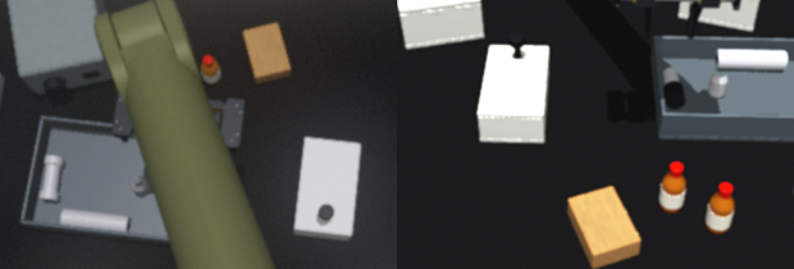

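The lid is flat and shut: slope 0.05°, top at 62–63 mm (55 + 7). The bottles and slide box are where they stood, the other parts are in the bin, and the robot touches nothing. Handing in.

```bash
python3 -c "
from cell import env
print(env.finish_job())"
```

```text
the job is handed in; nothing more can be done
None
```

The flanged tube is in the foam cradle of the white case and the lid is shut. I rolled the tube off the far wall with two light presses on its waist (about 10 N), then gripped the waist and lifted it out. After laying it in the V blocks, I pushed the lid shut with the fingers either side of the knob, pressing at the end with about 21 N. The job was handed in at about 29 s of the 72 s allowed.

**Tube:** before I shut the lid, it measured about 1 mm off centre along the case and 0.4 mm across. It was level, with its axis about 31 mm up.

**Lid:** after I moved the arm away, its slope was within 0.06° in both cameras and its top was at 62–63 mm, as expected when shut.

**Other parts and bench:** the last pictures show the plain tube, short tube, eyepiece and objective in the bin, and the bottles and slide box in place by eye. I did not measure these again. The mouse was outside the last crops, but I did not work near it.

**Contacts and disagreements:** on the first press a finger touched the bin wall with about 7 N, so I shifted it and carried on. Measured positions sometimes wandered by 2–4 mm; I corrected this before placing the tube. No check failed.

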